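# Full tea tin to the stand, empty tin to the wash tray

### The job

One of the two look-alike tea tins is full and the other is nearly empty: feel which is which by lifting them. Stand the full tin on the stand's pan while its red keeper is still back and let go, then slide the keeper up until it stops, with the tin held snugly between keeper and fence. Stand the nearly empty tin upright in the grey wash tray; set the tins down, do not drop or tip them, and leave the cups, the syrup bottle and the beaker alone.

Things in the scene. Friction and masses are not known exactly. Their poses are not given: they have to be found in the camera images.
- tin_a_center (a point): centre of one of two look-alike green round tea tins with a pale band, 60 mm across, 85 mm tall to the flat steel lid; point 42.5 mm above its underside. A fixed round wooden knob, 26 mm across, 34 mm tall, rises from the lid (42.5 to 76.5 mm above this point) to lift it by; the lid stays on. Exactly one tin is full (0.55 to 0.75 kg), the other nearly empty (0.22 to 0.26 kg): unseen, differs each time
- tin_b_center (a point): centre of the other tin, same look and sizes
- pan_top (a point): centre of the top of the stand's steel pan, 100 mm (x) by 80 mm (y), 50 mm above the counter when empty; always level. The stand is on the robot's left or right, turned up to 0.3 rad about the vertical; this point's x axis runs along the stand from the keeper (nearer the robot) to the fence, z up
- pan (a joint): how far the pan has sunk on its spring, m: 0 empty, about 2 mm per newton (4 to 5 mm under the nearly empty tin, 11 to 15 mm under the full one), at most 22 mm
- keeper_face (a point): centre of the face of the keeper's red pad that meets the tin, 76 mm wide, edges 57 to 89 mm above the counter; the face looks along the stand's +x (this point's x axis). It starts 45 to 55 mm short of the pan's centre
- keeper_handle (a point): grip point on the keeper's black upright handle, 20 mm square, its top 16 mm above this point and clear down to 30 mm below it; 65 mm behind the pad's face, on the side away from the tin, moving with the pad; axes as the stand's
- keeper (a joint): how far the keeper has slid along the stand's +x towards the fence, m: 0 fully back (starts within 10 mm of that), up to 0.075; it slides with about 1.5 N of friction and stays where it is left
- fence_face (a point): centre of the face of the fixed white fence at the far end of the pan, 124 mm wide, edges 56 to 92 mm above the counter, facing the keeper; x axis as the stand's. It lies 45 to 60 mm beyond the pan's centre, set differently each time
- wash_tray: open grey plastic tray fixed to the counter, outside 170 by 170 mm and 45 mm tall, walls and floor 5 mm thick; origin under its middle, x and y along its sides; on the other side from the stand
- tin_a: the tin of point tin_a_center; origin at the centre of its underside
- tin_b: the tin of point tin_b_center; origin at the centre of its underside
- cup_stack: bystander: stack of paper cups, 80 mm across, 110 mm tall; origin under its middle
- syrup: bystander: amber syrup bottle, 60 mm across, 140 mm tall; origin under its middle
- beaker: bystander: clear measuring beaker, 68 mm across, 80 mm tall; origin under its middle

How it is judged (in metres and radians):
On the way, in this order (a step that is already met when the one before it is completed fails the run):
1. the full tin stands on the pan, let go, with the keeper still back (value of joint pan above 0.008 m and value of joint keeper below 0.025 m and ((y of tin_a_center in the frame of pan_top between -0.025 and 0.025 m and x of tin_a_center in the frame of pan_top between -0.045 and 0.045 m and z of tin_a_center in the frame of pan_top between 0.037 and 0.048 m and angle between tin_a_center's own z axis and vertical below 0.12 rad and contact force between tin_a and the fingers below 0.1 N) or (y of tin_b_center in the frame of pan_top between -0.025 and 0.025 m and x of tin_b_center in the frame of pan_top between -0.045 and 0.045 m and z of tin_b_center in the frame of pan_top between 0.037 and 0.048 m and angle between tin_b_center's own z axis and vertical below 0.12 rad and contact force between tin_b and the fingers below 0.1 N))), for 0.2 s.
2. the keeper has been slid up and the full tin is snug between keeper and fence (value of joint pan above 0.008 m and ((y of tin_a_center in the frame of pan_top between -0.025 and 0.025 m and x of tin_a_center in the frame of pan_top between -0.045 and 0.045 m and z of tin_a_center in the frame of pan_top between 0.037 and 0.048 m and angle between tin_a_center's own z axis and vertical below 0.12 rad and x of tin_a_center in the frame of fence_face above -0.034 m and x of tin_a_center in the frame of keeper_face below 0.034 m) or (y of tin_b_center in the frame of pan_top between -0.025 and 0.025 m and x of tin_b_center in the frame of pan_top between -0.045 and 0.045 m and z of tin_b_center in the frame of pan_top between 0.037 and 0.048 m and angle between tin_b_center's own z axis and vertical below 0.12 rad and x of tin_b_center in the frame of fence_face above -0.034 m and x of tin_b_center in the frame of keeper_face below 0.034 m))), for 0.2 s.
At the end, for the whole second after the job is handed in: Full tin upright (0.12 rad) on the pan, within 25 mm of its middle line, pan sunk over 8 mm, at most 4 mm of play from tin to fence and from keeper pad to tin; nearly empty tin upright (0.12 rad) on the floor of the wash tray; both at rest (value of joint pan above 0.008 m and ((y of tin_a_center in the frame of pan_top between -0.025 and 0.025 m and x of tin_a_center in the frame of pan_top between -0.045 and 0.045 m and z of tin_a_center in the frame of pan_top between 0.037 and 0.048 m and angle between each of tin_a_center, tin_b_center's own z axis and vertical below 0.12 rad and x of tin_a_center in the frame of fence_face above -0.034 m and x of tin_a_center in the frame of keeper_face below 0.034 m and x of tin_b_center in the frame of wash_tray between -0.056 and 0.056 m and y of tin_b_center in the frame of wash_tray between -0.056 and 0.056 m and z of tin_b_center in the frame of wash_tray below 0.056 m) or (y of tin_b_center in the frame of pan_top between -0.025 and 0.025 m and x of tin_b_center in the frame of pan_top between -0.045 and 0.045 m and z of tin_b_center in the frame of pan_top between 0.037 and 0.048 m and angle between each of tin_b_center, tin_a_center's own z axis and vertical below 0.12 rad and x of tin_b_center in the frame of fence_face above -0.034 m and x of tin_b_center in the frame of keeper_face below 0.034 m and x of tin_a_center in the frame of wash_tray between -0.056 and 0.056 m and y of tin_a_center in the frame of wash_tray between -0.056 and 0.056 m and z of tin_a_center in the frame of wash_tray below 0.056 m)) and linear speed of each of tin_a, tin_b below 0.02 m/s); the robot touches nothing.
It fails at once if the stack of paper cups is moved by more than 30 mm (distance of cup_stack from where it was at the start of the episode above 0.03 m).
It fails at once if the syrup bottle is moved by more than 30 mm (distance of syrup from where it was at the start of the episode above 0.03 m).
It fails at once if the measuring beaker is moved by more than 30 mm (distance of beaker from where it was at the start of the episode above 0.03 m).
It fails at once if a tin is tipped by more than 0.6 rad (angle between any of tin_a_center, tin_b_center's own z axis and vertical above 0.6 rad).
It fails at once if a tin is dropped: it moves faster than 0.75 m/s while no finger holds it ((linear speed of tin_a above 0.75 m/s and contact force between tin_a and the fingers below 0.1 N) or (linear speed of tin_b above 0.75 m/s and contact force between tin_b and the fingers below 0.1 N)).
It also fails if it takes over 72 s, if anything falls off the work surface, if the arm or the gripper's body presses on something with over 40 N, if the wrist force passes 120 N, or if a joint passes its speed limit or range.

### The arm

A 7-joint arm with a two-finger parallel gripper is mounted at the origin on the work surface. World frame = base frame: x ahead of the robot, y to its left, z up, the work surface at z = 0. Lengths are in m, angles in degrees, forces in N, time in s.
With the tool pointing down it reaches from about 0.425 to 0.875 m from the base axis. Payload 4.7 kg.
Tool frame: the origin (TCP) lies midway between the tips of the shut fingers; the grasp point (between the pads) lies 19 mm behind it; z points along the fingers, x is the direction in which the jaws open and shut, and the axes are right-handed (so a half turn about z gives the same grasp; the last joint's range is limited). The gripper opens to 87 mm and grips with 3 to 60 N. Pads are 19 mm wide; open, the fingers measure 117 mm over their backs; the gripper's body (75 mm by 190 mm) begins 51 mm behind the grasp point.
Start: joints at [-70.01, 18.392, -4.016, 83.108, 1.295, 78.541, -3.26], TCP at [0.214, 0.614, 0.223] pointing down, gripper open.
Joint ranges: [-163.93, 163.93], [-17.29, 119.83], [-79.2, 71.16], [3.27, 140.29], [-89.18, 269.18], [5.43, 117.66], [-154.24, 154.24]. Speed limits (degrees/s): [147.25, 147.25, 180, 180, 180, 180, 180].

### API

Orientations are given as [roll, pitch, yaw] about the fixed x, y, z axes, in that order (R = Rz(yaw) Ry(pitch) Rx(roll)).
In Python, from cell import env gives the robot as it stands.
- The arm moves only by the tool arm_command, never from a script. Its argument "steps" is a list of rows, each an object with "delta_pos": the shift along the world's x, y, z in mm, a list of three; "turn": the turn about the world's z in degrees. In form: [{"delta_pos": [tx, ty, tz], "turn": turn}, ...]. A call has 1 to 8 rows; each row is the pose to reach, as a shift and turn from the pose commanded when the call began; what a row does not reach only later rows make up. A row lasts 1/12 s, in which the tool goes at most 41.7 mm and 7.16 degrees, less where a joint would pass 70% of its speed; a pose out of reach is approached as far as the arm can. A call with a gripper value outside its range is refused whole. "gripper" is the finger opening in mm, from 0 to 87, set as the call begins (left out, the last holds). The fingers move at their own pace and stop on an object; "grip_force" is the grip in N (left out, the last holds). Time passes only in rows, so rows that repeat a pose let the fingers close. It gives the time, the measured TCP pose, the force and the opening at its end, in the units of the state.
- env.get_obs(): the state, without advancing time (a new reading comes with each control period).
- env.read_camera(name): name is "scene" or "side" or "wrist"; returns the picture (400x640x3 uint8, blue, green, red); there is no depth.
- env.camera_model(name): a dict with "fx", "fy", "cx", "cy" (pixels), "R" (3x3) and "t" (3): a world point X has camera coordinates R X + t; the wrist camera has in their place "hand_eye" (4x4, takes a point from camera to tool coordinates, whose origin is the TCP and whose axes are the tool frame's). Camera axes: x right, y down, z forward; pixel columns grow to the right and rows downward; lengths in m; the calibration is good to about 2 mm. The wrist camera is an equidistant fisheye: a pixel r from the principal point sees the ray r / f radians off the axis. A picture is of the moment at which its call begins: read the wrist's pose just before it. camera_model takes no time and is no camera call.
- env.sign_off(): hands the job in, once; it reports no verdict.
Trained networks look in the newest picture that a camera, given by its name, has taken for a name from the list of things; names that differ only in an ending like _2 or _b are one class to them, and where a whole thing is asked for, a point or a joint stands for the part that bears it (a point fixed in the world has none). Each returns a list of dicts, best first, with "p" (0 to 1); they miss things now and then, are a little off and sometimes report something else, mostly with a low value. They report only what shows in the picture. A call takes as long as a camera call.
- env.masks_of(camera, thing): "region" (400x640 bool, what is visible of it) and "extent" ([left, top, right, bottom] in pixels, round what is visible of it).
- env.landmark_of(camera, thing): "location" ([column, row] in pixels: a listed point, or the origin of a listed thing).
The state is a dict: "time_s": time; "qpos": joint angles; "joint_velocities": joint speeds; "effort": joint torques, N m; "tool_pos": TCP position; "tool_rot": TCP orientation; "force": force on the tool from outside, world axes, zero at the start; "wrist_torque": the same for the moment, N m; "grip_width": finger opening in m.
Only numpy, scipy, OpenCV 4.12 (cv2) and the standard library are available. Lean on these libraries where they do the work, as an engineer would, in place of code of your own. Each camera call takes 0.05 s, during which the arm holds its last target. There are 200 camera calls.

## Working session

There is one attempt and no reset: what is moved stays moved. The work goes in short steps, Python scripts to look and compute and a tool call to move; the robot and the scene stay as the last step left them, time stands still between calls to the robot, and variables do not carry over. Pictures are saved under pics/ and viewed, and the job is handed in when it is done.

Besides the shell and the picture viewer there is one more tool, called after ">>>" by a JSON object that holds its "method" and its "body", one argument or row to a line. arm_command: Moves the arm, as the interface text tells. Its arguments: {"type":"object","properties":{"steps":{"type":"array"},"gripper":{"type":"number"},"grip_force":{"type":"number"}},"required":["steps"]}

```bash
mkdir -p pics; ls; cat > h.py <<'E'
import numpy as np, cv2
from cell import env
def snap(c,name):
    im=env.read_camera(c); cv2.imwrite(f'pics/{name}.png',im); return im
def ray(c,px):
    m=env.camera_model(c)
    R=np.array(m['R']);t=np.array(m['t'])
    d=R.T@np.array([(px[0]-m['cx'])/m['fx'],(px[1]-m['cy'])/m['fy'],1]); return -R.T@t,d/np.linalg.norm(d)
def atz(c,px,z):
    o,d=ray(c,px); return o+d*(z-o[2])/d[2]
def tri(a,b):
    A=np.zeros((3,3));B=np.zeros(3)
    for o,d in (a,b):
        P=np.eye(3)-np.outer(d,d);A+=P;B+=P@o
    x=np.linalg.solve(A,B)
    return x,[np.linalg.norm((np.eye(3)-np.outer(d,d))@(x-o)) for o,d in (a,b)]
def proj(c,X):
    m=env.camera_model(c); p=np.array(m['R'])@X+np.array(m['t']); return m['fx']*p[0]/p[2]+m['cx'],m['fy']*p[1]/p[2]+m['cy']
E
cat > a.py <<'E'
from h import *
o=env.get_obs();print({k:np.round(v,3) for k,v in o.items()})
for c in('scene','side'):
    snap(c,c+'0'); m=env.camera_model(c); print(c,-np.array(m['R']).T@np.array(m['t']))
    for t in ['tin_a_center','tin_b_center','pan_top','keeper_face','keeper_handle','fence_face','wash_tray','cup_stack','syrup','beaker']:
        print(c,t,[(np.round(r['location'],1).tolist(),round(r['p'],2)) for r in env.landmark_of(c,t)[:3]])
E
python3 a.py
```

```text
pics
{'time_s': np.float64(0.0), 'qpos': array([-70.01 ,  18.439,  -4.016,  83.174,   1.295,  78.541,  -3.259]), 'joint_velocities': array([ 0.09 ,  0.092,  0.05 ,  0.001, -0.128, -0.037, -0.006]), 'effort': array([-0.0000e+00, -4.9130e+01, -4.0400e-01, -3.1252e+01, -6.4000e-02,
        4.4000e-02,  0.0000e+00]), 'tool_pos': array([0.213, 0.613, 0.221]), 'tool_rot': array([1.79995e+02, 1.08000e-01, 7.08210e+01]), 'force': array([-0.809,  0.16 ,  0.673]), 'wrist_torque': array([-0.008,  0.007, -0.016]), 'grip_width': np.float64(0.087)}
scene [ 1.17480544 -0.50692556  0.73802497]
scene tin_a_center [([341.9, 205.2], 0.77)]
scene tin_b_center [([296.7, 220.9], 0.68)]
scene pan_top [([216.0, 256.8], 0.68)]
scene keeper_face [([207.1, 236.6], 0.6)]
scene keeper_handle [([187.9, 217.4], 0.76), ([294.3, 221.7], 0.2)]
scene fence_face [([229.7, 257.9], 0.7)]
scene wash_tray [([373.3, 173.9], 0.8)]
scene cup_stack [([385.0, 246.1], 0.74), ([352.2, 284.3], 0.3)]
scene syrup [([351.0, 280.8], 0.83)]
scene beaker [([286.4, 175.6], 0.93)]
side [ 0.20054316 -0.64560076  0.51724072]
side tin_a_center [([321.0, 192.5], 0.75)]
side tin_b_center [([339.0, 222.8], 0.84)]
side pan_top [([389.5, 285.8], 0.74)]
side keeper_face [([368.4, 287.5], 0.9)]
side keeper_handle [([334.0, 291.7], 0.62)]
side fence_face [([418.1, 265.6], 0.6), ([321.3, 194.9], 0.46)]
side wash_tray [([268.0, 178.3], 0.78)]
side cup_stack [([368.9, 194.0], 0.87), ([342.3, 221.5], 0.62)]
side syrup [([411.2, 213.4], 0.57)]
side beaker [([229.4, 237.8], 0.82), ([323.0, 193.1], 0.3)]
```

```bash
cat > b.py <<'E'
from h import *
S={'tin_a':((341.9,205.2),(321,192.5)),'tin_b':((296.7,220.9),(339,222.8)),'pan':((216,256.8),(389.5,285.8)),'kf':((207.1,236.6),(368.4,287.5)),'kh':((187.9,217.4),(334,291.7)),'ff':((229.7,257.9),(418.1,265.6)),'tray':((373.3,173.9),(268,178.3)),'cup':((385,246.1),(368.9,194)),'syr':((351,280.8),(411.2,213.4)),'bk':((286.4,175.6),(229.4,237.8))}
for k,(a,b) in S.items():
    x,e=tri(ray('scene',a),ray('side',b)); print(k,np.round(x,4),np.round(e,4))
E
python3 b.py; python3 -c "
import cv2
for c in('scene0','side0'):
    im=cv2.imread(f'pics/{c}.png')[110:350,150:470]; cv2.imwrite(f'pics/{c}z.png',cv2.resize(im,None,fx=2.5,fy=2.5,interpolation=2))"
```

```text
tin_a [0.6418 0.0663 0.0406] [0.0018 0.0018]
tin_b [ 0.6058 -0.0682  0.0433] [0.0009 0.0009]
pan [ 0.5691 -0.2869  0.0508] [0.0067 0.0067]
kf [ 0.5208 -0.2819  0.072 ] [0.0003 0.0003]
kh [ 0.4516 -0.2885  0.0973] [0.0035 0.0035]
ff [ 0.6238 -0.2833  0.0787] [0.0022 0.0022]
tray [0.5857 0.2655 0.0078] [0.0039 0.0039]
cup [ 0.7971  0.0719 -0.0081] [0.001 0.001]
syr [ 0.816  -0.0765  0.0032] [0.0053 0.0053]
bk [0.3983 0.0594 0.0035] [0.0065 0.0065]
```

View pics/scene0z.png

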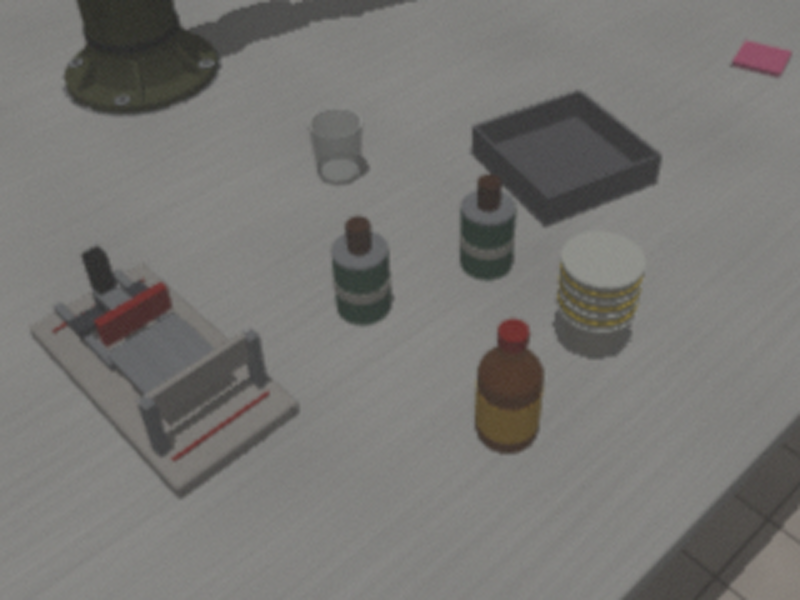

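View pics/side0z.png

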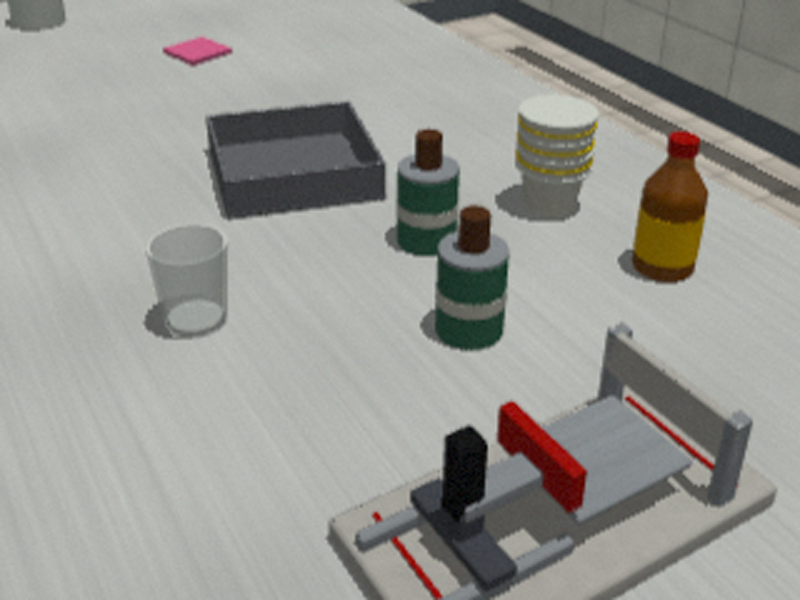

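```bash
python3 -c "
import cv2
im=cv2.imread('pics/scene0.png')[195:310,155:285]; cv2.imwrite('pics/scene0s.png',cv2.convertScaleAbs(cv2.resize(im,None,fx=5,fy=5,interpolation=2),alpha=1.5))
im=cv2.imread('pics/side0.png')[230:350,280:440]; cv2.imwrite('pics/side0s.png',cv2.resize(im,None,fx=5,fy=5,interpolation=2))"
```

```text
(no output)
```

View pics/scene0s.png

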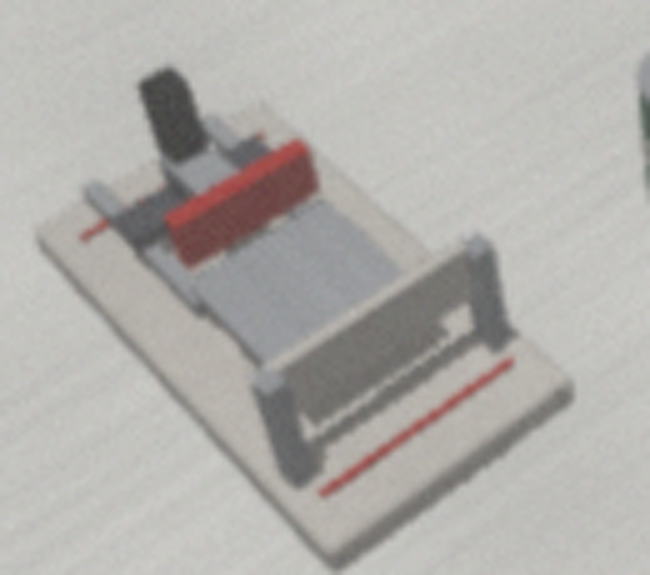

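View pics/side0s.png

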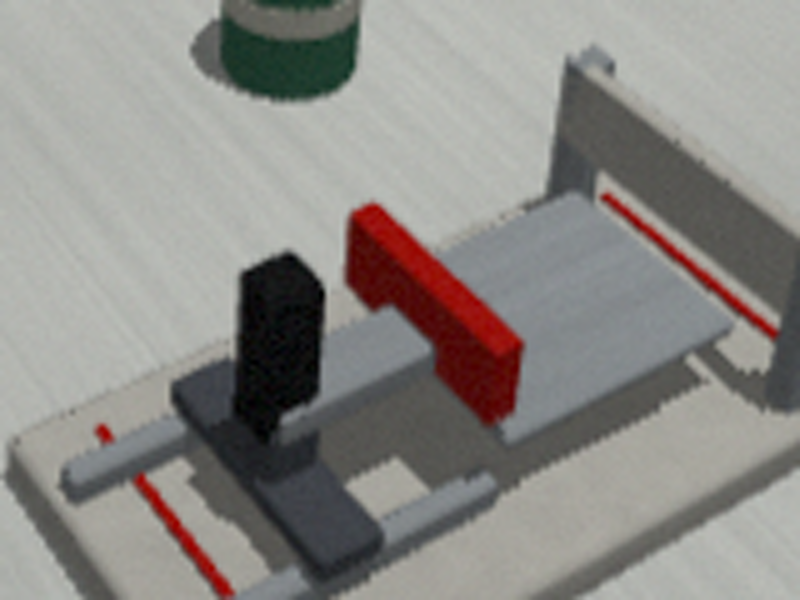

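```bash
cat > c.py <<'E'
from h import *
s=lambda x,y:(155+x/5,195+y/5)
d=lambda x,y:(280+x/5,230+y/5)
for n,a,b,z in [('padL',s(307,148),d(382,207),.089),('padR',s(170,235),d(522,345),.089),('handletop',s(160,78),d(282,268),.113),('redL',s(512,361),d(605,195),.012)]:
    print(n,np.round(tri(ray('scene',a),ray('side',b))[0],4),np.round(atz('scene',a,z),4),np.round(atz('side',b,z),4))
print('redR',atz('scene',s(320,495),.012))
print('fenceL',atz('side',d(572,60),.092),'fence R',atz('side',(150+738/2.5,110+420/2.5),.092))
print('pan farL',atz('side',d(572,192),.05),'farR',atz('side',d(732,325),.05),'nearR',atz('side',d(508,440),.05))
print('fence sc L',atz('scene',s(468,250),.092),'R',atz('scene',s(280,365),.092), 'bottom R', atz('scene',s(310,425),.056))
E
python3 c.py
```

```text
padL [ 0.5163 -0.2509  0.0864] [ 0.5176 -0.2503  0.089 ] [ 0.5141 -0.2555  0.089 ]
padR [ 0.518  -0.3254  0.0843] [ 0.5237 -0.3281  0.089 ] [ 0.5147 -0.3272  0.089 ]
handletop [ 0.4525 -0.2882  0.1165] [ 0.4485 -0.287   0.113 ] [ 0.4547 -0.285   0.113 ]
redL [ 0.6443 -0.2281  0.0195] [ 0.6385 -0.2247  0.012 ] [ 0.6509 -0.2225  0.012 ]
redR [ 0.6414325  -0.33514571  0.012     ]
fenceL [ 0.61843508 -0.22674715  0.092     ] fence R [ 0.62730347 -0.34129374  0.092     ]
pan farL [ 0.6075939  -0.24716433  0.05      ] farR [ 0.61041502 -0.32569294  0.05      ] nearR [ 0.51373409 -0.32797376  0.05      ]
fence sc L [ 0.63064975 -0.23241457  0.092     ] R [ 0.62982424 -0.33112341  0.092     ] bottom R [ 0.63849457 -0.3291169   0.056     ]
```

>>> {"method": "arm_command", "body": {
  "steps": [
    {"delta_pos": [24, -30, 0], "turn": 3},
    {"delta_pos": [48, -61, 0], "turn": 6},
    {"delta_pos": [72, -91, 0], "turn": 9},
    {"delta_pos": [96, -122, 0], "turn": 12},
    {"delta_pos": [120, -152, 0], "turn": 15},
    {"delta_pos": [144, -183, 0], "turn": 18},
    {"delta_pos": [168, -213, 0], "turn": 21},
    {"delta_pos": [192, -244, 0], "turn": 21}
  ],
  "gripper": 60,
  "grip_force": 30
}}

```text
time_s: 1.77
tool_pos: [0.4065, 0.3684, 0.2229]
tool_rot: [180.0, -0.0, 92.0]
force: [0.1, 0.4, -0.2]
grip_width: 0.0602
```

>>> {"method": "arm_command", "body": {
  "steps": [
    {"delta_pos": [24, -30, 0], "turn": 0},
    {"delta_pos": [48, -61, 0], "turn": 0},
    {"delta_pos": [72, -91, 0], "turn": 0},
    {"delta_pos": [96, -122, 0], "turn": 0},
    {"delta_pos": [120, -152, 0], "turn": 0},
    {"delta_pos": [144, -183, 0], "turn": 0},
    {"delta_pos": [168, -213, 0], "turn": 0},
    {"delta_pos": [192, -244, 0], "turn": 0}
  ]
}}

```text
time_s: 2.43
tool_pos: [0.5985, 0.1246, 0.2229]
tool_rot: [180.0, -0.0, 91.8]
force: [-0.1, 0.6, 0.1]
grip_width: 0.06
```

>>> {"method": "arm_command", "body": {
  "steps": [
    {"delta_pos": [22, -29, 0], "turn": 0},
    {"delta_pos": [43, -58, 0], "turn": 0},
    {"delta_pos": [43, -58, -20], "turn": 0},
    {"delta_pos": [43, -58, -20], "turn": 0}
  ]
}}

```text
time_s: 2.77
tool_pos: [0.64, 0.0642, 0.1994]
tool_rot: [-179.8, 0.1, 91.5]
force: [-0.5, 0.4, -0.5]
grip_width: 0.0599
```

```bash
cat >> h.py <<'E'
from scipy.spatial.transform import Rotation as Rn
def wray(px,obs):
    m=env.camera_model('wrist'); H=np.array(m['hand_eye'])
    u=np.array([(px[0]-m['cx'])/m['fx'],(px[1]-m['cy'])/m['fy']]); th=np.linalg.norm(u)
    d=np.r_[np.sin(th)*u/max(th,1e-9),np.cos(th)]
    R=Rn.from_euler('xyz',obs['tool_rot'],degrees=True).as_matrix()
    return R@H[:3,3]+obs['tool_pos'], R@H[:3,:3]@d
def watz(px,obs,z):
    o,d=wray(px,obs); return o+d*(z-o[2])/d[2]
E
python3 - <<'E'
from h import *
o=env.get_obs(); print(o['tool_pos'],o['tool_rot'])
snap('wrist','w1')
for t,z in(('tin_a_center',.0425),('wash_tray',.0),('pan_top',.05),('keeper_handle',.097),('keeper_face',.073),('fence_face',.074)):
    for r in env.landmark_of('wrist',t)[:3]: print(t,np.round(r['location'],1),round(r['p'],2),np.round(watz(r['location'],o,z),4))
E
```

```text
[0.64001386 0.06416474 0.19941632] [-1.79751049e+02  1.20093307e-01  9.15056449e+01]
tin_a_center [189.  150.8] 0.18 [ 0.5989 -0.0761  0.0425]
wash_tray [478.8 145.9] 0.89 [0.5847 0.2705 0.    ]
pan_top [ 51.8 129.1] 0.82 [ 0.5599 -0.2894  0.05  ]
keeper_handle [25.4 46.3] 0.97 [ 0.4501 -0.2959  0.097 ]
keeper_face [44.6 95.2] 0.84 [ 0.5157 -0.277   0.073 ]
keeper_face [24.6 44.2] 0.7 [ 0.436  -0.3311  0.073 ]
keeper_face [ 53.5 128.2] 0.31 [ 0.5594 -0.2597  0.073 ]
fence_face [ 48.4 173.3] 0.58 [ 0.6155 -0.2777  0.074 ]
```

View pics/w1.png

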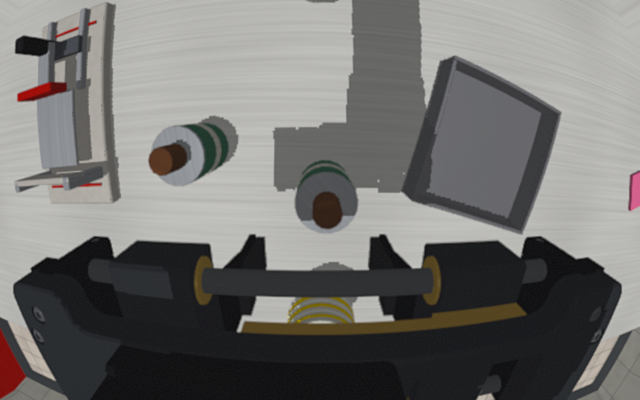

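```bash
python3 - <<'E'
from h import *
o=env.get_obs()
print(watz((327,213),o,.119),watz((326,203),o,.085), watz((169,158),o,.119))
E
```

```text
[0.64355542 0.07900499 0.119     ] [0.64464945 0.07920907 0.085     ] [ 0.59902552 -0.05895929  0.119     ]
```

```bash
python3 - <<'E'
from h import *
m=env.camera_model('wrist');print({k:np.round(v,4) for k,v in m.items()})
# pixel of a tool point
H=np.array(m['hand_eye'])
def tp(p):
    c=H[:3,:3].T@(np.array(p)-H[:3,3]); th=np.arctan2(np.hypot(*c[:2]),c[2]); f=c[:2]/np.hypot(*c[:2]); return m['cx']+m['fx']*th*f[0],m['cy']+m['fy']*th*f[1]
print(tp([.03,0,0]),tp([-.03,0,0]),tp([0,0,.08]),tp([0,0,0]))
for X in ([.6418,.0663,.119],[.6058,-.0682,.119],[.6436,.079,.119],[.6436,.079,.0425]): print(proj('scene',np.array(X)),proj('side',np.array(X)))
print(atz('scene',(341.9,205.2),.0425),atz('side',(321,192.5),.0425))
E
python3 -c "
import cv2
im=cv2.imread('pics/w1.png')[140:340,220:430]; cv2.imwrite('pics/w1z.png',cv2.resize(im,None,fx=3,fy=3))
im=cv2.imread('pics/scene0.png')[170:250,260:380]; cv2.imwrite('pics/t1.png',cv2.resize(im,None,fx=6,fy=6))"
```

```text
{'fx': np.float64(309.7069), 'fy': np.float64(309.7069), 'cx': np.float64(317.0027), 'cy': np.float64(203.3032), 'hand_eye': array([[ 1.000e+00,  7.000e-04,  8.000e-04,  9.000e-04],
       [-8.000e-04,  9.610e-01,  2.767e-01, -7.640e-02],
       [-5.000e-04, -2.767e-01,  9.610e-01, -1.619e-01],
       [ 0.000e+00,  0.000e+00,  0.000e+00,  1.000e+00]])}
(np.float64(366.82570050379746), np.float64(252.67542732264724)) (np.float64(263.5668084776275), np.float64(252.55648119600517)) (np.float64(315.64973529804485), np.float64(211.26377433127269)) (np.float64(315.1525101108235), np.float64(253.07547363677241))
(np.float64(342.9561317768259), np.float64(182.4816302382422)) (np.float64(322.2039764626952), np.float64(164.15614430609216))
(np.float64(295.3306134007763), np.float64(198.9912645844744)) (np.float64(340.97451916365696), np.float64(192.60641464188674))
(np.float64(346.7869927381789), np.float64(180.73400057159392)) (np.float64(320.0940554428781), np.float64(161.96763738435357))
(np.float64(345.74673069943805), np.float64(202.31136937625254)) (np.float64(319.3813486603426), np.float64(190.05421796898477))
[0.64468103 0.06259413 0.0425    ] [0.64081851 0.06656807 0.0425    ]
```

View pics/w1z.png

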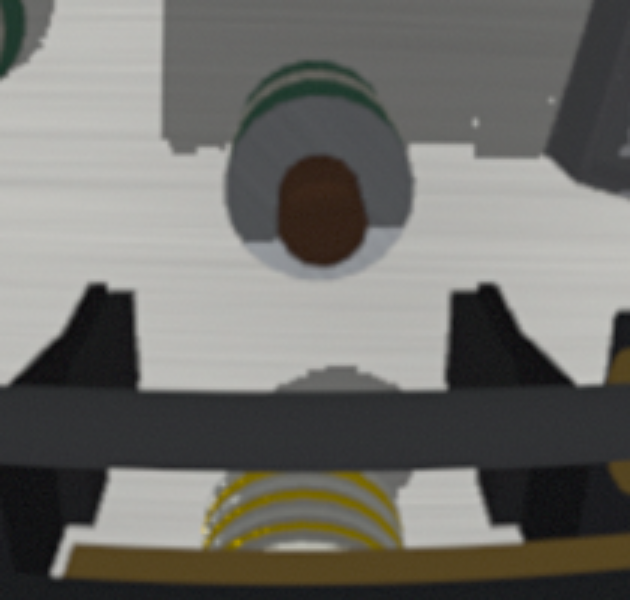

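View pics/t1.png

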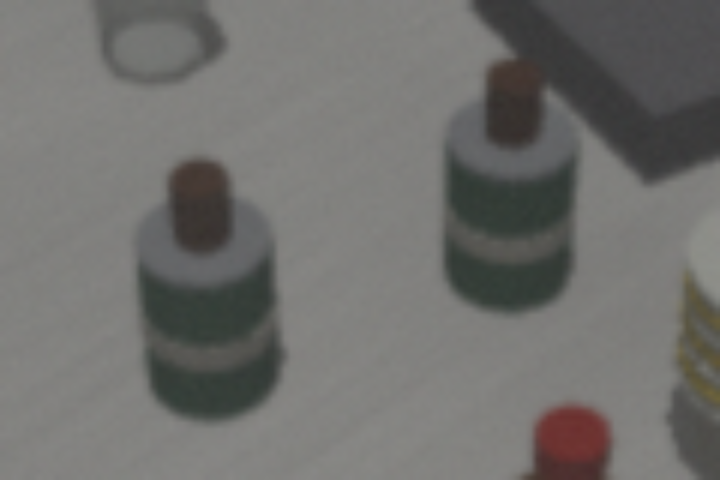

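```bash
python3 - <<'E'
from h import *
o=env.get_obs(); print(o['tool_pos'],o['tool_rot'])
snap('wrist','w2'); im=cv2.imread('pics/w2.png'); cv2.imwrite('pics/w2z.png',cv2.resize(im[140:340,220:430],None,fx=3,fy=3))
r=env.masks_of('wrist','tin_a')
for q in r[:2]: print(q['p'],q['extent'])
print(watz((327,213),o,.119))
o1=dict(tool_pos=np.array([.64,.06416,.1994]),tool_rot=[-179.75,.12,91.5]);print(watz((327,213),o1,.119))
x,e=tri(ray('scene',(345.7,181)),wray((327,213),o1));print(x,e)
E
```

```text
[0.64073544 0.06935042 0.2037074 ] [ 1.79909764e+02 -4.99959457e-02  9.19381843e+01]
0.96 [145.1, 118.0, 224.9, 180.8]
0.69 [288.2, 159.1, 351.7, 230.8]
[0.64355483 0.07900458 0.119     ]
[0.64102001 0.0733499  0.119     ]
[0.64194428 0.07449663 0.11916131] [np.float64(0.0014719266443228827), np.float64(0.0014719266443229792)]
```

View pics/w2z.png

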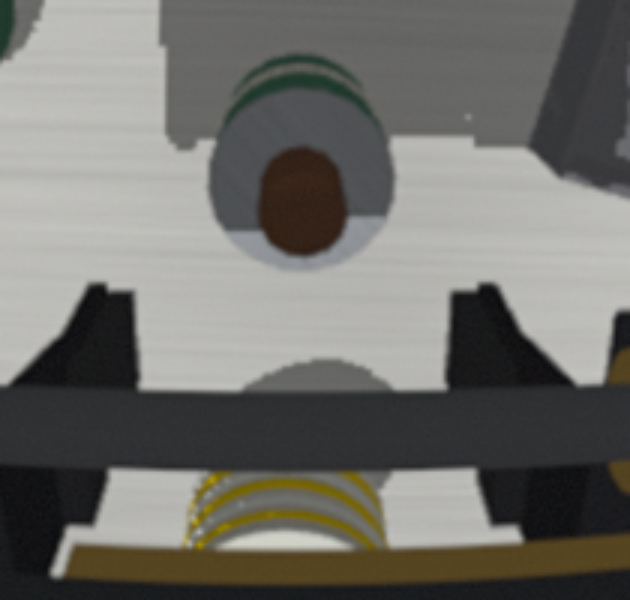

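>>> {"method": "arm_command", "body": {
  "steps": [
    {"delta_pos": [1, 5, -35], "turn": 0},
    {"delta_pos": [1, 5, -70], "turn": 0},
    {"delta_pos": [1, 5, -100], "turn": 0},
    {"delta_pos": [1, 5, -112], "turn": 0},
    {"delta_pos": [1, 5, -112], "turn": 0},
    {"delta_pos": [1, 5, -112], "turn": 0}
  ]
}}

```text
time_s: 3.72
tool_pos: [0.642, 0.073, 0.0914]
tool_rot: [180.0, 0.0, 91.8]
force: [0.1, 0.6, 0.6]
grip_width: 0.06
```

>>> {"method": "arm_command", "body": {
  "steps": [
    {"delta_pos": [0, 0, 0], "turn": 0},
    {"delta_pos": [0, 0, 0], "turn": 0},
    {"delta_pos": [0, 0, 0], "turn": 0},
    {"delta_pos": [0, 0, 0], "turn": 0},
    {"delta_pos": [0, 0, 0], "turn": 0},
    {"delta_pos": [0, 0, 0], "turn": 0}
  ],
  "gripper": 10,
  "grip_force": 30
}}

```text
time_s: 4.22
tool_pos: [0.6418, 0.073, 0.091]
tool_rot: [180.0, -0.0, 91.8]
force: [-0.1, -0.1, 0.7]
grip_width: 0.0278
```

>>> {"method": "arm_command", "body": {
  "steps": [
    {"delta_pos": [0, 0, 0], "turn": 0},
    {"delta_pos": [0, 0, 0], "turn": 0},
    {"delta_pos": [0, 0, 0], "turn": 0}
  ]
}}

```text
time_s: 4.47
tool_pos: [0.6418, 0.0727, 0.0908]
tool_rot: [180.0, 0.0, 91.8]
force: [0.2, -0.3, 1.3]
grip_width: 0.0251
```

>>> {"method": "arm_command", "body": {
  "steps": [
    {"delta_pos": [0, 0, 10], "turn": 0},
    {"delta_pos": [0, 0, 25], "turn": 0},
    {"delta_pos": [0, 0, 40], "turn": 0},
    {"delta_pos": [0, 0, 50], "turn": 0},
    {"delta_pos": [0, 0, 50], "turn": 0},
    {"delta_pos": [0, 0, 50], "turn": 0},
    {"delta_pos": [0, 0, 50], "turn": 0}
  ]
}}

```text
time_s: 5.05
tool_pos: [0.6409, 0.0729, 0.1396]
tool_rot: [-179.9, 0.0, 91.8]
force: [-0.7, 0.7, -2.1]
grip_width: 0.0254
```

```bash
python3 - <<'E'
from h import *
for i in range(4):
    o=env.get_obs(); print(o['force'],o['tool_pos'],o['grip_width']); snap('side','s2')
cv2.imwrite('pics/s2z.png',cv2.resize(cv2.imread('pics/s2.png')[110:350,150:470],None,fx=2.5,fy=2.5))
E
```

```text
[-0.68383708  0.71962914 -2.12922253] [0.64091635 0.07294516 0.13964852] 0.02540550390057007
[ 0.03024208  0.00674903 -2.69674702] [0.64072286 0.07295978 0.13929869] 0.02543565940550177
[-0.10606767 -0.49212182 -2.78810878] [0.64076392 0.07291791 0.13928597] 0.025378598808199742
[ 0.03097155  0.78212982 -3.70730133] [0.64086855 0.07288962 0.13938757] 0.02548283871983531
```

View pics/s2z.png

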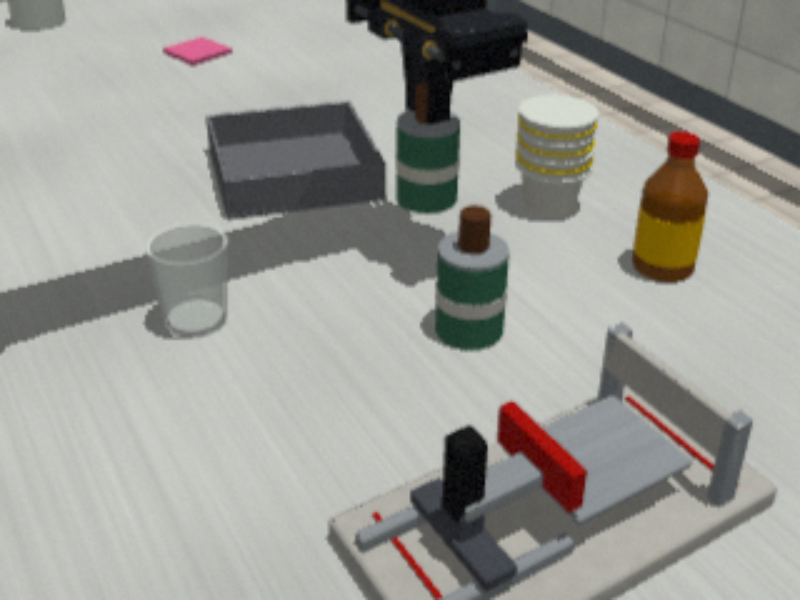

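>>> {"method": "arm_command", "body": {
  "steps": [
    {"delta_pos": [0, 0, 20], "turn": 0},
    {"delta_pos": [0, 0, 45], "turn": 0},
    {"delta_pos": [-8, 27, 50], "turn": 0},
    {"delta_pos": [-16, 54, 50], "turn": 0},
    {"delta_pos": [-24, 81, 50], "turn": 0},
    {"delta_pos": [-32, 110, 50], "turn": 0},
    {"delta_pos": [-40, 140, 50], "turn": 0},
    {"delta_pos": [-48, 165, 50], "turn": 0}
  ]
}}

```text
time_s: 5.92
tool_pos: [0.5925, 0.2404, 0.19]
tool_rot: [-180.0, -0.0, 91.9]
force: [0.8, 0.2, -1.8]
grip_width: 0.0253
```

>>> {"method": "arm_command", "body": {
  "steps": [
    {"delta_pos": [-5, 18, 0], "turn": 0},
    {"delta_pos": [-8, 30, 0], "turn": 0},
    {"delta_pos": [-8, 30, 0], "turn": 0},
    {"delta_pos": [-8, 30, 0], "turn": 0}
  ]
}}

```text
time_s: 6.25
tool_pos: [0.5857, 0.2674, 0.1902]
tool_rot: [-180.0, 0.1, 91.8]
force: [-0.0, -0.4, -2.7]
grip_width: 0.0254
```

```bash
python3 - <<'E'
from h import *
F=[]
for i in range(6):
    o=env.get_obs(); F.append(o['force'][2]); snap('side','s3')
    if i==0: snap('scene','c3'); print([(r['p'],r['location'],atz('scene',r['location'],0)) for r in env.landmark_of('scene','wash_tray')[:1]])
print(np.mean(F),np.std(F),o['tool_pos'])
cv2.imwrite('pics/s3z.png',cv2.resize(cv2.imread('pics/s3.png')[80:320,150:470],None,fx=2.5,fy=2.5))
cv2.imwrite('pics/c3z.png',cv2.resize(cv2.imread('pics/c3.png')[80:280,280:480],None,fx=3,fy=3))
E
```

```text
[(0.91, [372.5, 171.9], array([0.56695052, 0.28559683, 0.        ]))]
-2.6899900614834706 0.28691589013801955 [0.58612088 0.26665816 0.19068849]
```

View pics/s3z.png

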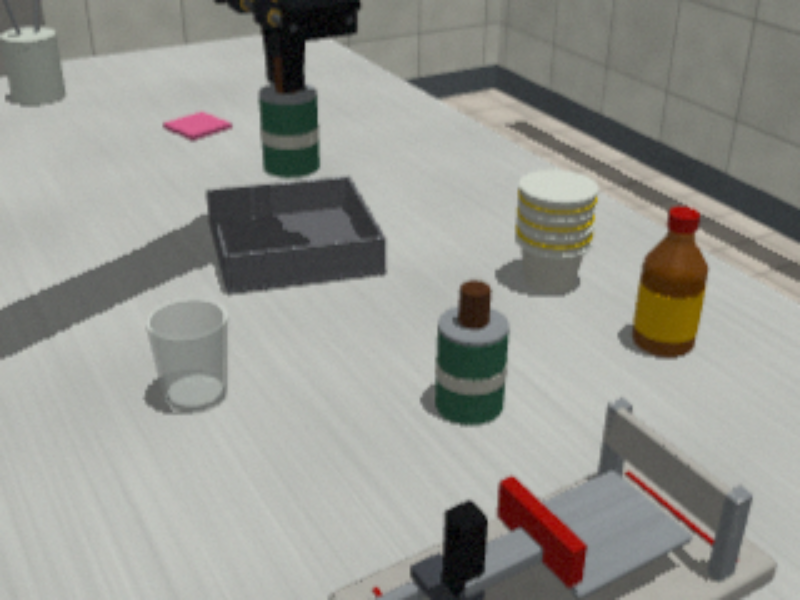

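View pics/c3z.png

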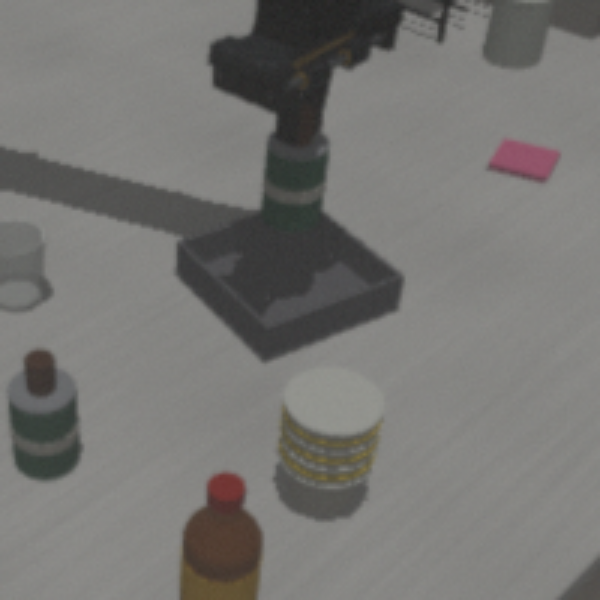

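```bash
python3 - <<'E'
from h import *
C=[(340,162.7),(368.7,190.7),(414,173.3),(382,148)]
P=[atz('scene',c,.045)for c in C];print(np.round(P,3),np.mean(P,0))
D=[(150+208/2.5,80+195/2.5),(150+348/2.5,80+181/2.5),(150+384/2.5,80+240/2.5),(150+228/2.5,80+255/2.5)]
P=[atz('side',c,.045)for c in D];print(np.round(P,3),np.mean(P,0))
E
```

```text
[[0.501 0.2   0.045]
 [0.656 0.161 0.045]
 [0.695 0.322 0.045]
 [0.539 0.36  0.045]] [0.59780488 0.26094113 0.045     ]
[[0.521 0.352 0.045]
 [0.679 0.313 0.045]
 [0.643 0.16  0.045]
 [0.489 0.205 0.045]] [0.58310386 0.2577647  0.045     ]
```

>>> {"method": "arm_command", "body": {
  "steps": [
    {"delta_pos": [3, -6, -25], "turn": 0},
    {"delta_pos": [3, -6, -50], "turn": 0},
    {"delta_pos": [3, -6, -72], "turn": 0},
    {"delta_pos": [3, -6, -84], "turn": 0},
    {"delta_pos": [3, -6, -90], "turn": 0},
    {"delta_pos": [3, -6, -92], "turn": 0},
    {"delta_pos": [3, -6, -93], "turn": 0},
    {"delta_pos": [3, -6, -93], "turn": 0}
  ]
}}

```text
time_s: 7.32
tool_pos: [0.5895, 0.2623, 0.0989]
tool_rot: [179.9, -0.1, 91.8]
force: [-0.2, -0.7, -1.9]
grip_width: 0.0252
```

>>> {"method": "arm_command", "body": {
  "steps": [
    {"delta_pos": [0, 0, -1], "turn": 0},
    {"delta_pos": [0, 0, -2], "turn": 0},
    {"delta_pos": [0, 0, -2], "turn": 0}
  ]
}}

```text
time_s: 7.57
tool_pos: [0.5889, 0.2621, 0.0962]
tool_rot: [179.9, -0.0, 91.8]
force: [-0.1, -0.1, -3.4]
grip_width: 0.0256
```

>>> {"method": "arm_command", "body": {
  "steps": [
    {"delta_pos": [0, 0, -1], "turn": 0},
    {"delta_pos": [0, 0, -1], "turn": 0},
    {"delta_pos": [0, 0, -2], "turn": 0},
    {"delta_pos": [0, 0, -2], "turn": 0},
    {"delta_pos": [0, 0, -2], "turn": 0}
  ]
}}

```text
time_s: 7.98
tool_pos: [0.5894, 0.2621, 0.0958]
tool_rot: [179.9, -0.1, 91.8]
force: [-2.3, -1.7, 8.3]
grip_width: 0.0252
```

Contact. Release slowly and rise.

>>> {"method": "arm_command", "body": {
  "steps": [
    {"delta_pos": [0, 0, 1], "turn": 0},
    {"delta_pos": [0, 0, 1], "turn": 0},
    {"delta_pos": [0, 0, 1], "turn": 0},
    {"delta_pos": [0, 0, 1], "turn": 0},
    {"delta_pos": [0, 0, 1], "turn": 0},
    {"delta_pos": [0, 0, 1], "turn": 0}
  ],
  "gripper": 60
}}

```text
time_s: 8.48
tool_pos: [0.5885, 0.2619, 0.0943]
tool_rot: [-180.0, 0.0, 91.8]
force: [-0.5, -0.0, -0.6]
grip_width: 0.0559
```

>>> {"method": "arm_command", "body": {
  "steps": [
    {"delta_pos": [0, 0, 15], "turn": 0},
    {"delta_pos": [0, 0, 45], "turn": 0},
    {"delta_pos": [0, 0, 85], "turn": 0},
    {"delta_pos": [0, 0, 110], "turn": 0},
    {"delta_pos": [0, -40, 110], "turn": 0},
    {"delta_pos": [1, -80, 110], "turn": 0},
    {"delta_pos": [2, -120, 110], "turn": 0},
    {"delta_pos": [4, -160, 110], "turn": 0}
  ]
}}

```text
time_s: 9.15
tool_pos: [0.5924, 0.1004, 0.2048]
tool_rot: [180.0, -0.0, 91.9]
force: [1.4, -0.1, -0.1]
grip_width: 0.0598
```

>>> {"method": "arm_command", "body": {
  "steps": [
    {"delta_pos": [1, -40, 0], "turn": 0},
    {"delta_pos": [2, -80, 0], "turn": 0},
    {"delta_pos": [4, -120, 0], "turn": 0},
    {"delta_pos": [6, -150, 0], "turn": 0},
    {"delta_pos": [6, -166, 0], "turn": 0},
    {"delta_pos": [6, -166, 0], "turn": 0},
    {"delta_pos": [6, -166, 0], "turn": 0},
    {"delta_pos": [6, -166, 0], "turn": 0}
  ]
}}

```text
time_s: 9.82
tool_pos: [0.5987, -0.062, 0.2044]
tool_rot: [-180.0, -0.1, 91.9]
force: [-0.8, -0.3, 0.3]
grip_width: 0.0599
```

```bash
python3 - <<'E'
from h import *
o=env.get_obs();print(o['tool_pos'],o['tool_rot'],o['force'])
im=snap('wrist','w3')
print([(q['p'],q['extent']) for q in env.masks_of('wrist','tin_b')[:3]])
for t,z in(('pan_top',.05),('keeper_handle',.097),('keeper_face',.073),('fence_face',.074)):
    for r in env.landmark_of('wrist',t)[:2]: print(t,np.round(r['location'],1),round(r['p'],2),np.round(watz(r['location'],o,z),4))
E
```

```text
[ 0.59872372 -0.06204364  0.20437439] [-1.79989908e+02 -7.71244153e-02  9.19312993e+01] [-0.78353113 -0.33015049  0.32882229]
[(0.78, [275.6, 154.0, 338.5, 224.9]), (0.64, [524.6, 166.0, 601.2, 224.5])]
pan_top [125.8 150.8] 0.77 [ 0.5571 -0.2857  0.05  ]
pan_top [307.9 179.7] 0.68 [ 0.588  -0.0705  0.05  ]
keeper_handle [97.  57.7] 0.93 [ 0.4521 -0.2916  0.097 ]
keeper_face [113.6 116. ] 0.66 [ 0.5154 -0.285   0.073 ]
keeper_face [402.2 314.2] 0.19 [0.7405 0.0457 0.073 ]
fence_face [124.6 205.4] 0.78 [ 0.6162 -0.2782  0.074 ]
```

View pics/w3.png

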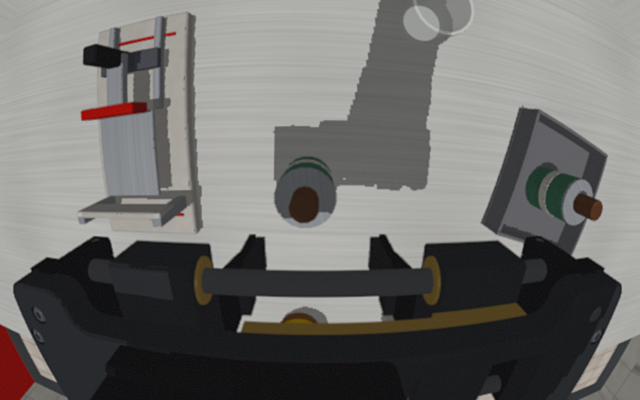

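```bash
python3 - <<'E'
from h import *
o=dict(tool_pos=np.array([.59872,-.06204,.20437]),tool_rot=[-179.99,-.077,91.93])
print(watz((303.5,207),o,.119),watz((305.5,197),o,.085))
o=dict(tool_pos=np.array([.64074,.06935,.2037]),tool_rot=[179.91,-.05,91.94])
print(watz((321,210),o,.119))
E
```

```text
[ 0.59701777 -0.07214423  0.119     ] [ 0.59740631 -0.07161562  0.085     ]
[0.64109827 0.07388371 0.119     ]
```

>>> {"method": "arm_command", "body": {
  "steps": [
    {"delta_pos": [-2, -10, -30], "turn": 0},
    {"delta_pos": [-2, -10, -65], "turn": 0},
    {"delta_pos": [-2, -10, -98], "turn": 0},
    {"delta_pos": [-2, -10, -112], "turn": 0},
    {"delta_pos": [-2, -10, -113], "turn": 0},
    {"delta_pos": [-2, -10, -113], "turn": 0}
  ]
}}

```text
time_s: 10.62
tool_pos: [0.5962, -0.0737, 0.091]
tool_rot: [-179.9, 0.0, 91.8]
force: [0.0, -0.1, 0.2]
grip_width: 0.0599
```

>>> {"method": "arm_command", "body": {
  "steps": [
    {"delta_pos": [0, 0, 0], "turn": 0},
    {"delta_pos": [0, 0, 0], "turn": 0},
    {"delta_pos": [0, 0, 0], "turn": 0},
    {"delta_pos": [0, 0, 0], "turn": 0},
    {"delta_pos": [0, 0, 0], "turn": 0},
    {"delta_pos": [0, 0, 0], "turn": 0},
    {"delta_pos": [0, 0, 0], "turn": 0},
    {"delta_pos": [0, 0, 0], "turn": 0}
  ],
  "gripper": 10,
  "grip_force": 40
}}

```text
time_s: 11.28
tool_pos: [0.5968, -0.0736, 0.0919]
tool_rot: [180.0, -0.0, 91.8]
force: [0.8, 0.7, 2.1]
grip_width: 0.0253
```

>>> {"method": "arm_command", "body": {
  "steps": [
    {"delta_pos": [0, 0, 0], "turn": 0},
    {"delta_pos": [0, 0, 10], "turn": 0},
    {"delta_pos": [0, 0, 25], "turn": 0},
    {"delta_pos": [0, 0, 45], "turn": 0},
    {"delta_pos": [0, 0, 70], "turn": 0},
    {"delta_pos": [0, 0, 95], "turn": 0},
    {"delta_pos": [0, 0, 100], "turn": 0},
    {"delta_pos": [0, 0, 100], "turn": 0}
  ]
}}

```text
time_s: 11.95
tool_pos: [0.5973, -0.0746, 0.1927]
tool_rot: [179.9, 0.0, 91.8]
force: [0.2, -0.3, -6.7]
grip_width: 0.0251
```

>>> {"method": "arm_command", "body": {
  "steps": [
    {"delta_pos": [-5, -20, 10], "turn": 0},
    {"delta_pos": [-10, -45, 10], "turn": 0},
    {"delta_pos": [-15, -70, 10], "turn": 0},
    {"delta_pos": [-20, -85, 10], "turn": 0},
    {"delta_pos": [-20, -85, 10], "turn": 0},
    {"delta_pos": [-20, -85, 10], "turn": 0},
    {"delta_pos": [-20, -85, 10], "turn": 0}
  ]
}}

```text
time_s: 12.53
tool_pos: [0.5757, -0.1579, 0.1994]
tool_rot: [-179.8, -0.1, 91.8]
force: [-0.0, 1.9, -7.4]
grip_width: 0.0249
```

```bash
python3 - <<'E'
from h import *
o=env.get_obs();print(o['tool_pos'],o['tool_rot'],o['force'])
im=snap('wrist','w4')
for t,z in(('pan_top',.05),('keeper_handle',.097),('keeper_face',.073),('fence_face',.074)):
    for r in env.landmark_of('wrist',t)[:2]: print(t,np.round(r['location'],1),round(r['p'],2),np.round(watz(r['location'],o,z),4))
cv2.imwrite('pics/w4z.png',cv2.resize(im[0:240,100:340],None,fx=2.5,fy=2.5))
E
```

```text
[ 0.57565556 -0.15793687  0.19935876] [-1.79810622e+02 -9.39008875e-02  9.18375191e+01] [-8.83828089e-04  1.90640979e+00 -7.40668551e+00]
pan_top [197.2 174.9] 0.62 [ 0.5607 -0.2858  0.05  ]
keeper_handle [172.3  65. ] 0.93 [ 0.4496 -0.2914  0.097 ]
keeper_face [190.3 134.6] 0.6 [ 0.516  -0.2825  0.073 ]
fence_face [194.9 229.7] 0.77 [ 0.6143 -0.2832  0.074 ]
fence_face [575.4 204.2] 0.6 [0.572  0.1744 0.074 ]
```

View pics/w4z.png

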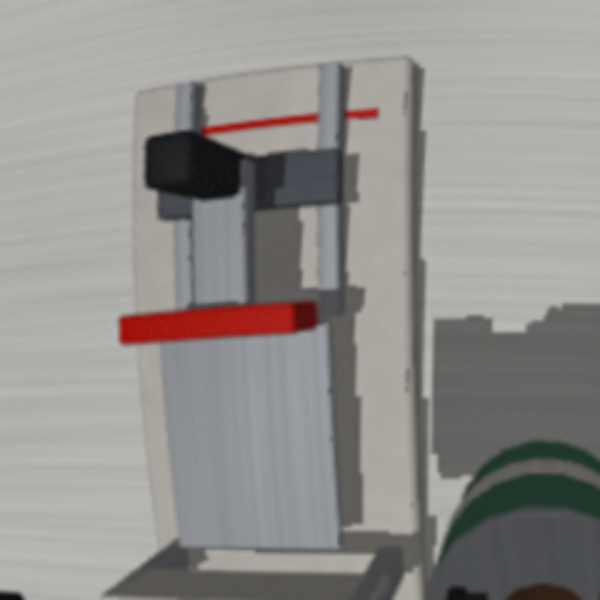

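```bash
python3 - <<'E'
from h import *
o=dict(tool_pos=np.array([.57566,-.15794,.19936]),tool_rot=[-179.81,-.094,91.84])
g=lambda x,y,z:print(np.round(watz((100+x/2.5,y/2.5),o,z),4))
for a in [(180,548,.05),(340,548,.05),(165,345,.05),(328,325,.05),(122,318,.089),(296,304,.089),(122,342,.073),(136,93,.012),(408,60,.012)]: g(*a)
E
```

```text
[ 0.6126 -0.3218  0.05  ]
[ 0.6091 -0.2435  0.05  ]
[ 0.5201 -0.3221  0.05  ]
[ 0.5133 -0.2463  0.05  ]
[ 0.5063 -0.321   0.089 ]
[ 0.5038 -0.2477  0.089 ]
[ 0.5166 -0.3309  0.073 ]
[ 0.3942 -0.3616  0.012 ]
[ 0.3909 -0.2233  0.012 ]
```

>>> {"method": "arm_command", "body": {
  "steps": [
    {"delta_pos": [-2, -20, 10], "turn": 0},
    {"delta_pos": [-4, -50, 10], "turn": 0},
    {"delta_pos": [-7, -80, 10], "turn": 0},
    {"delta_pos": [-10, -105, 10], "turn": 0},
    {"delta_pos": [-11, -120, 10], "turn": 0},
    {"delta_pos": [-11, -125, 10], "turn": 0},
    {"delta_pos": [-11, -125, 10], "turn": 0},
    {"delta_pos": [-11, -125, 10], "turn": 0}
  ]
}}

```text
time_s: 13.45
tool_pos: [0.5662, -0.2825, 0.2113]
tool_rot: [180.0, -0.1, 91.9]
force: [0.4, -0.0, -7.3]
grip_width: 0.0248
```

>>> {"method": "arm_command", "body": {
  "steps": [
    {"delta_pos": [0, 0, 0], "turn": 0},
    {"delta_pos": [0, 0, 0], "turn": 0}
  ]
}}

```text
time_s: 13.62
tool_pos: [0.5664, -0.2818, 0.2114]
tool_rot: [180.0, -0.1, 92.0]
force: [-0.3, 0.2, -7.1]
grip_width: 0.0252
```

```bash
python3 - <<'E'
from h import *
a=snap('scene','c5');b=snap('side','s5');o=env.get_obs();print(o['tool_pos'],o['force'])
cv2.imwrite('pics/c5z.png',cv2.convertScaleAbs(cv2.resize(a[140:320,140:300],None,fx=3.3,fy=3.3),alpha=1.5))
cv2.imwrite('pics/s5z.png',cv2.resize(b[170:350,280:460],None,fx=3.3,fy=3.3))
E
```

```text
[ 0.56614506 -0.28260099  0.21157723] [-0.65665586 -0.02019283 -6.59663964]
```

View pics/c5z.png

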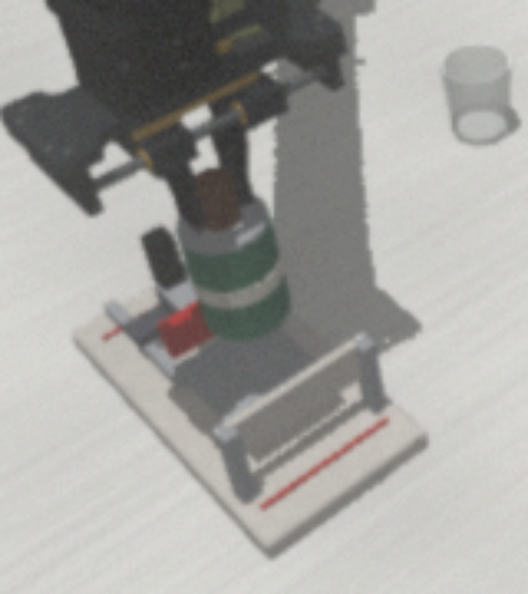

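View pics/s5z.png

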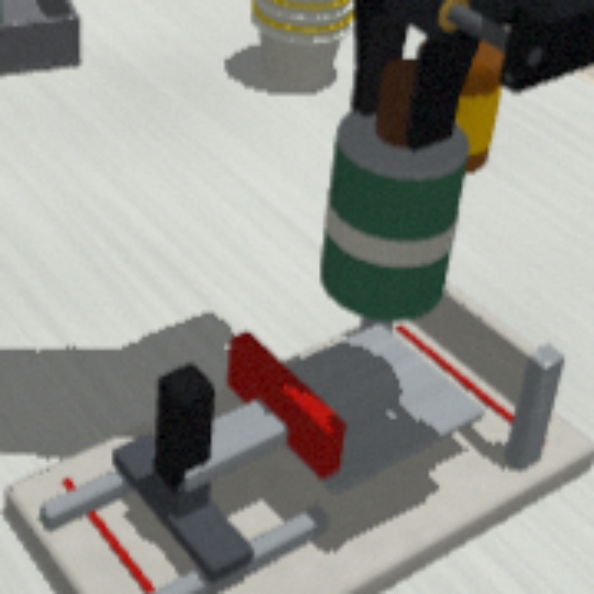

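>>> {"method": "arm_command", "body": {
  "steps": [
    {"delta_pos": [0, -2, -20], "turn": 0},
    {"delta_pos": [0, -2, -40], "turn": 0},
    {"delta_pos": [0, -2, -55], "turn": 0},
    {"delta_pos": [0, -2, -62], "turn": 0},
    {"delta_pos": [0, -2, -66], "turn": 0},
    {"delta_pos": [0, -2, -66], "turn": 0},
    {"delta_pos": [0, -2, -66], "turn": 0}
  ]
}}

```text
time_s: 14.3
tool_pos: [0.5662, -0.2862, 0.1465]
tool_rot: [179.9, 0.0, 91.8]
force: [0.1, -0.2, -6.3]
grip_width: 0.0252
```

```bash
python3 - <<'E'
from h import *
b=snap('side','s6');o=env.get_obs();print(o['tool_pos'],o['force'])
cv2.imwrite('pics/s6z.png',cv2.resize(b[190:330,300:440],None,fx=4,fy=4))
E
```

```text
[ 0.56644078 -0.28639037  0.1468949 ] [-0.15410464 -0.89412049 -6.8868666 ]
```

View pics/s6z.png

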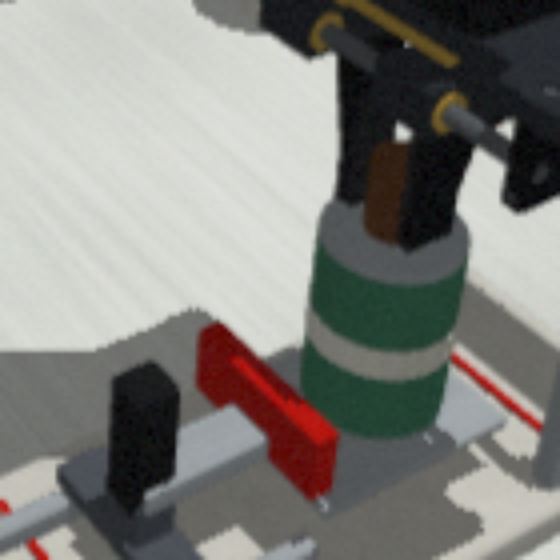

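>>> {"method": "arm_command", "body": {
  "steps": [
    {"delta_pos": [0, 0, -3], "turn": 0},
    {"delta_pos": [0, 0, -6], "turn": 0},
    {"delta_pos": [0, 0, -9], "turn": 0},
    {"delta_pos": [0, 0, -12], "turn": 0},
    {"delta_pos": [0, 0, -14], "turn": 0},
    {"delta_pos": [0, 0, -15], "turn": 0},
    {"delta_pos": [0, 0, -15], "turn": 0},
    {"delta_pos": [0, 0, -15], "turn": 0}
  ]
}}

```text
time_s: 15.02
tool_pos: [0.5663, -0.2864, 0.1313]
tool_rot: [179.9, 0.0, 91.8]
force: [0.5, -1.1, -1.5]
grip_width: 0.0254
```

>>> {"method": "arm_command", "body": {
  "steps": [
    {"delta_pos": [0, 0, -2], "turn": 0},
    {"delta_pos": [0, 0, -3], "turn": 0},
    {"delta_pos": [0, 0, -3], "turn": 0},
    {"delta_pos": [0, 0, -3], "turn": 0},
    {"delta_pos": [0, 0, -3], "turn": 0}
  ]
}}

```text
time_s: 15.43
tool_pos: [0.566, -0.2864, 0.128]
tool_rot: [179.9, 0.0, 91.8]
force: [2.2, -1.5, 0.7]
grip_width: 0.025
```

>>> {"method": "arm_command", "body": {
  "steps": [
    {"delta_pos": [0, 0, 0], "turn": 0},
    {"delta_pos": [0, 0, 0], "turn": 0},
    {"delta_pos": [0, 0, 0], "turn": 0},
    {"delta_pos": [0, 0, 0], "turn": 0},
    {"delta_pos": [0, 0, 0], "turn": 0},
    {"delta_pos": [0, 0, 0], "turn": 0}
  ],
  "gripper": 50
}}

```text
time_s: 15.93
tool_pos: [0.5654, -0.286, 0.1274]
tool_rot: [-180.0, -0.0, 91.8]
force: [0.6, -0.3, -0.3]
grip_width: 0.0485
```

>>> {"method": "arm_command", "body": {
  "steps": [
    {"delta_pos": [0, 0, 15], "turn": 0},
    {"delta_pos": [0, 0, 40], "turn": 0},
    {"delta_pos": [0, 0, 75], "turn": 0},
    {"delta_pos": [0, 0, 90], "turn": 0},
    {"delta_pos": [0, 0, 90], "turn": 0},
    {"delta_pos": [0, 0, 90], "turn": 0}
  ]
}}

```text
time_s: 16.43
tool_pos: [0.566, -0.2863, 0.2185]
tool_rot: [179.9, 0.0, 91.8]
force: [0.0, -0.1, -0.8]
grip_width: 0.0504
```

```bash
python3 - <<'E'
from h import *
o=env.get_obs();print(o['tool_pos'],o['tool_rot'],o['force']);
w=snap('wrist','w7')
for t,z in(('keeper_handle',.097),('keeper_face',.073),('fence_face',.074),('tin_b_center',.08)):
    for r in env.landmark_of('wrist',t)[:2]: print(t,np.round(r['location'],1),round(r['p'],2),np.round(watz(r['location'],o,z),4))
b=snap('side','s7')
cv2.imwrite('pics/s7z.png',cv2.resize(b[190:330,300:440],None,fx=4,fy=4))
E
```

```text
[ 0.56601964 -0.28630877  0.21852206] [1.79891947e+02 2.49593694e-02 9.18192697e+01] [ 0.01663499 -0.11125364 -0.83508106]
keeper_handle [318.8  72.1] 0.62 [ 0.4489 -0.2874  0.097 ]
keeper_face [321.3 141.7] 0.63 [ 0.5148 -0.2826  0.073 ]
fence_face [317.1 239. ] 0.91 [ 0.6178 -0.2834  0.074 ]
```

View pics/s7z.png

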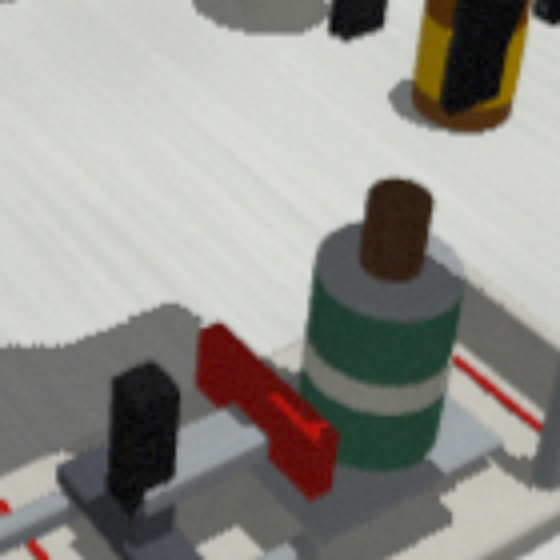

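View pics/w7.png

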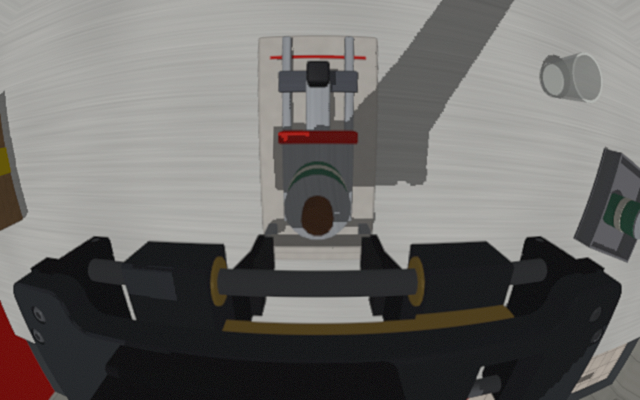

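>>> {"method": "arm_command", "body": {
  "steps": [
    {"delta_pos": [-35, -1, 0], "turn": 0},
    {"delta_pos": [-75, -2, 0], "turn": 0},
    {"delta_pos": [-105, -2, 0], "turn": 0},
    {"delta_pos": [-117, -2, 0], "turn": 0},
    {"delta_pos": [-117, -2, -20], "turn": 0},
    {"delta_pos": [-117, -2, -45], "turn": 0},
    {"delta_pos": [-117, -2, -55], "turn": 0},
    {"delta_pos": [-117, -2, -55], "turn": 0}
  ]
}}

```text
time_s: 17.4
tool_pos: [0.4467, -0.2869, 0.1598]
tool_rot: [-179.7, -0.1, 91.8]
force: [-0.0, 0.0, -0.5]
grip_width: 0.0502
```

```bash
python3 - <<'E'
from h import *
o=env.get_obs();print(o['tool_pos'],o['tool_rot'],o['force']);
w=snap('wrist','w8')
for t,z in(('keeper_handle',.097),):
    for r in env.landmark_of('wrist',t)[:2]: print(t,np.round(r['location'],1),round(r['p'],2),np.round(watz(r['location'],o,z),4))
b=snap('side','s8')
cv2.imwrite('pics/s8z.png',cv2.resize(b[170:350,280:460],None,fx=3.3,fy=3.3))
E
```

```text
[ 0.44670431 -0.28689211  0.15975025] [-1.79699762e+02 -1.34696182e-01  9.18202174e+01] [-0.01459356  0.02947171 -0.53048637]
keeper_handle [313.3 224.6] 0.69 [ 0.4518 -0.2883  0.097 ]
```

View pics/w8.png

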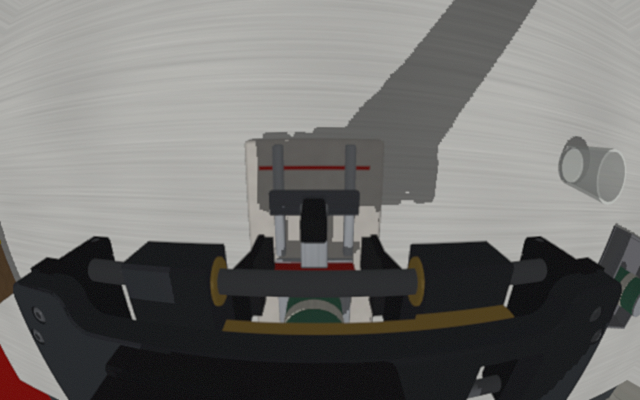

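View pics/s8z.png

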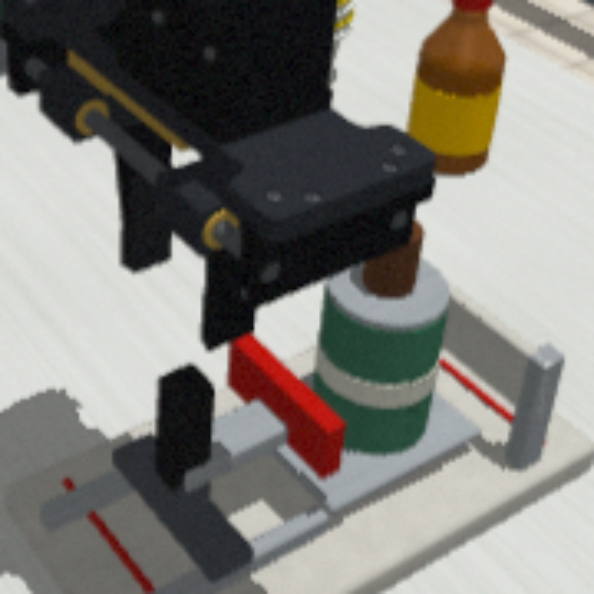

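>>> {"method": "arm_command", "body": {
  "steps": [
    {"delta_pos": [2, 0, -25], "turn": 0},
    {"delta_pos": [2, 0, -50], "turn": 0},
    {"delta_pos": [2, 0, -70], "turn": 0},
    {"delta_pos": [2, 0, -78], "turn": 0},
    {"delta_pos": [2, 0, -78], "turn": 0},
    {"delta_pos": [2, 0, -78], "turn": 0}
  ]
}}

```text
time_s: 18.05
tool_pos: [0.4513, -0.2886, 0.0856]
tool_rot: [179.9, 0.0, 91.8]
force: [-0.1, -0.2, 0.3]
grip_width: 0.0501
```

>>> {"method": "arm_command", "body": {
  "steps": [
    {"delta_pos": [0, 0, 0], "turn": 0},
    {"delta_pos": [0, 0, 0], "turn": 0},
    {"delta_pos": [0, 0, 0], "turn": 0},
    {"delta_pos": [0, 0, 0], "turn": 0},
    {"delta_pos": [0, 0, 0], "turn": 0},
    {"delta_pos": [0, 0, 0], "turn": 0},
    {"delta_pos": [0, 0, 0], "turn": 0}
  ],
  "gripper": 10,
  "grip_force": 25
}}

```text
time_s: 18.63
tool_pos: [0.4509, -0.2895, 0.085]
tool_rot: [179.9, 0.1, 91.8]
force: [1.3, -4.1, -0.3]
grip_width: 0.0199
```

>>> {"method": "arm_command", "body": {
  "steps": [
    {"delta_pos": [4, -1, 0], "turn": 0},
    {"delta_pos": [9, -1, 0], "turn": 0},
    {"delta_pos": [13, -1, 0], "turn": 0},
    {"delta_pos": [16, -1, 0], "turn": 0},
    {"delta_pos": [18, -1, 0], "turn": 0},
    {"delta_pos": [20, 0, 0], "turn": 0},
    {"delta_pos": [22, 0, 0], "turn": 0},
    {"delta_pos": [24, 0, 0], "turn": 0}
  ]
}}

```text
time_s: 19.3
tool_pos: [0.4745, -0.2888, 0.0849]
tool_rot: [-180.0, 0.0, 91.8]
force: [-5.3, -1.4, 8.8]
grip_width: 0.02
```

>>> {"method": "arm_command", "body": {
  "steps": [
    {"delta_pos": [2, 0, 0], "turn": 0},
    {"delta_pos": [4, 0, 0], "turn": 0},
    {"delta_pos": [6, 0, 0], "turn": 0},
    {"delta_pos": [8, 0, 0], "turn": 0},
    {"delta_pos": [10, 0, 0], "turn": 0},
    {"delta_pos": [10, 0, 0], "turn": 0}
  ]
}}

```text
time_s: 19.8
tool_pos: [0.484, -0.2885, 0.0849]
tool_rot: [-179.9, -0.0, 91.8]
force: [-3.3, -1.6, 8.1]
grip_width: 0.0196
```

```bash
python3 - <<'E'
from h import *
o=env.get_obs();print(o['tool_pos'],o['tool_rot'],o['force']);
b=snap('side','s9');a=snap('scene','c9')
cv2.imwrite('pics/s9z.png',cv2.resize(b[190:330,300:440],None,fx=4,fy=4))
cv2.imwrite('pics/c9z.png',cv2.convertScaleAbs(cv2.resize(a[160:320,150:290],None,fx=3.7,fy=3.7),alpha=1.5))
E
```

```text
[ 0.48400496 -0.28850532  0.08492857] [-1.79918760e+02 -1.05412258e-02  9.17968467e+01] [-3.34052878 -1.58404426  8.13034768]
```

View pics/s9z.png

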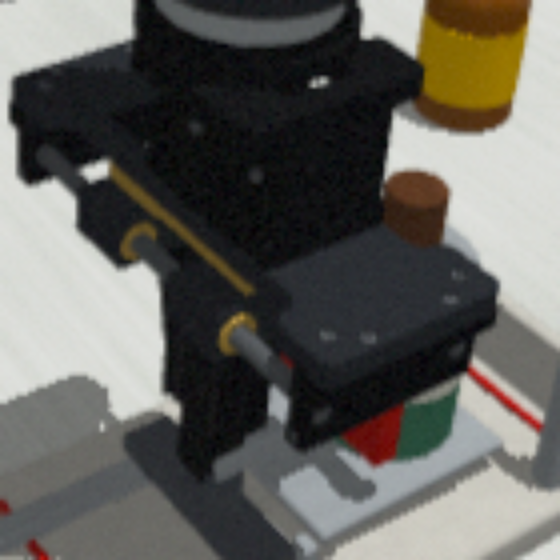

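View pics/c9z.png

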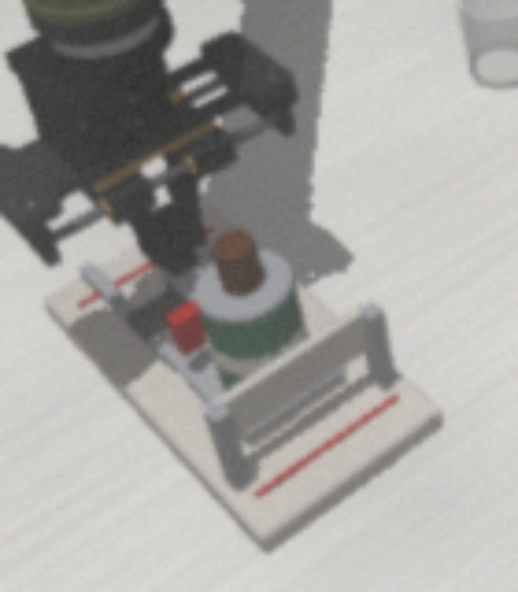

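>>> {"method": "arm_command", "body": {
  "steps": [
    {"delta_pos": [2, 0, 0], "turn": 0},
    {"delta_pos": [3, 0, 0], "turn": 0},
    {"delta_pos": [4, 0, 0], "turn": 0},
    {"delta_pos": [5, 0, 0], "turn": 0},
    {"delta_pos": [5, 0, 0], "turn": 0}
  ]
}}

```text
time_s: 20.32
tool_pos: [0.4887, -0.2884, 0.0849]
tool_rot: [-179.9, -0.0, 91.8]
force: [-5.2, -0.2, 8.0]
grip_width: 0.0197
```

>>> {"method": "arm_command", "body": {
  "steps": [
    {"delta_pos": [1, 0, 0], "turn": 0},
    {"delta_pos": [2, 0, 0], "turn": 0},
    {"delta_pos": [2, 0, 0], "turn": 0},
    {"delta_pos": [2, 0, 0], "turn": 0}
  ]
}}

```text
time_s: 20.65
tool_pos: [0.4907, -0.2883, 0.0849]
tool_rot: [-179.9, -0.0, 91.8]
force: [-4.1, -0.1, 8.6]
grip_width: 0.0199
```

>>> {"method": "arm_command", "body": {
  "steps": [
    {"delta_pos": [1, 0, 0], "turn": 0},
    {"delta_pos": [1, 0, 0], "turn": 0},
    {"delta_pos": [1, 0, 0], "turn": 0}
  ]
}}

```text
time_s: 20.9
tool_pos: [0.4917, -0.2883, 0.0849]
tool_rot: [-179.9, -0.0, 91.8]
force: [-5.4, -0.2, 8.1]
grip_width: 0.02
```

Not yet against the fence; continue in small steps.

>>> {"method": "arm_command", "body": {
  "steps": [
    {"delta_pos": [1, 0, 0], "turn": 0},
    {"delta_pos": [1, 0, 0], "turn": 0},
    {"delta_pos": [1, 0, 0], "turn": 0}
  ]
}}

```text
time_s: 21.15
tool_pos: [0.4927, -0.2882, 0.0849]
tool_rot: [-179.9, -0.0, 91.8]
force: [-5.0, -1.3, 8.6]
grip_width: 0.02
```

>>> {"method": "arm_command", "body": {
  "steps": [
    {"delta_pos": [1, 0, 0], "turn": 0},
    {"delta_pos": [1, 0, 0], "turn": 0},
    {"delta_pos": [1, 0, 0], "turn": 0}
  ]
}}

```text
time_s: 21.4
tool_pos: [0.4937, -0.2882, 0.0849]
tool_rot: [-179.9, -0.0, 91.8]
force: [-4.3, -0.3, 9.3]
grip_width: 0.02
```

>>> {"method": "arm_command", "body": {
  "steps": [
    {"delta_pos": [1, 0, 0], "turn": 0},
    {"delta_pos": [1, 0, 0], "turn": 0},
    {"delta_pos": [1, 0, 0], "turn": 0}
  ]
}}

```text
time_s: 21.65
tool_pos: [0.4942, -0.2882, 0.0849]
tool_rot: [-179.8, -0.1, 91.8]
force: [-6.0, -0.2, 9.5]
grip_width: 0.0198
```

>>> {"method": "arm_command", "body": {
  "steps": [
    {"delta_pos": [1, 0, 0], "turn": 0},
    {"delta_pos": [1, 0, 0], "turn": 0},
    {"delta_pos": [1, 0, 0], "turn": 0}
  ]
}}

```text
time_s: 21.9
tool_pos: [0.4942, -0.2882, 0.0849]
tool_rot: [-179.8, -0.1, 91.8]
force: [-8.6, 0.1, 10.8]
grip_width: 0.0196
```

>>> {"method": "arm_command", "body": {
  "steps": [
    {"delta_pos": [1, 0, 0], "turn": 0},
    {"delta_pos": [1, 0, 0], "turn": 0},
    {"delta_pos": [1, 0, 0], "turn": 0}
  ]
}}

```text
time_s: 22.15
tool_pos: [0.4943, -0.2882, 0.0848]
tool_rot: [-179.7, -0.1, 91.8]
force: [-11.2, 0.4, 14.1]
grip_width: 0.0201
```

```bash
python3 - <<'E'
from h import *
o=env.get_obs();print(o['tool_pos'],o['tool_rot'],o['force']);
b=snap('side','s10');a=snap('scene','c10')
cv2.imwrite('pics/s10z.png',cv2.resize(b[190:330,300:440],None,fx=4,fy=4))
cv2.imwrite('pics/c10z.png',cv2.convertScaleAbs(cv2.resize(a[200:300,170:270],None,fx=5.5,fy=5.5),alpha=1.5))
E
```

```text
[ 0.49427974 -0.28816763  0.08484114] [-1.79650423e+02 -1.44711112e-01  9.17520847e+01] [-11.24707368   0.39125474  14.13402944]
```

View pics/c10z.png

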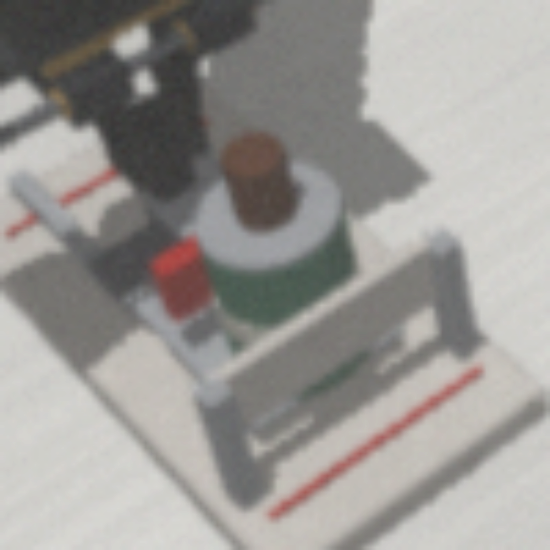

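>>> {"method": "arm_command", "body": {
  "steps": [
    {"delta_pos": [-2, 0, 0], "turn": 0},
    {"delta_pos": [-2, 0, 0], "turn": 0},
    {"delta_pos": [-2, 0, 0], "turn": 0}
  ]
}}

```text
time_s: 22.5
tool_pos: [0.4942, -0.2881, 0.0849]
tool_rot: [-179.9, -0.1, 91.8]
force: [-5.4, -0.8, 9.2]
grip_width: 0.0198
```

>>> {"method": "arm_command", "body": {
  "steps": [
    {"delta_pos": [0, 0, 0], "turn": 0},
    {"delta_pos": [0, 0, 0], "turn": 0},
    {"delta_pos": [0, 0, 0], "turn": 0},
    {"delta_pos": [0, 0, 0], "turn": 0},
    {"delta_pos": [0, 0, 0], "turn": 0}
  ],
  "gripper": 50
}}

```text
time_s: 22.92
tool_pos: [0.4957, -0.2875, 0.0841]
tool_rot: [-180.0, -0.0, 91.8]
force: [-0.7, -0.4, -0.1]
grip_width: 0.0448
```

>>> {"method": "arm_command", "body": {
  "steps": [
    {"delta_pos": [0, 0, 20], "turn": 0},
    {"delta_pos": [0, 0, 55], "turn": 0},
    {"delta_pos": [0, 0, 95], "turn": 0},
    {"delta_pos": [0, 0, 130], "turn": 0},
    {"delta_pos": [0, 20, 140], "turn": 0},
    {"delta_pos": [0, 60, 140], "turn": 0},
    {"delta_pos": [0, 100, 140], "turn": 0},
    {"delta_pos": [0, 100, 140], "turn": 0}
  ]
}}

```text
time_s: 23.58
tool_pos: [0.4971, -0.1785, 0.2246]
tool_rot: [179.9, -0.3, 92.5]
force: [1.3, 1.5, 0.2]
grip_width: 0.0501
```

>>> {"method": "arm_command", "body": {
  "steps": [
    {"delta_pos": [0, 0, 0], "turn": 0},
    {"delta_pos": [0, 0, 0], "turn": 0},
    {"delta_pos": [0, 0, 0], "turn": 0}
  ]
}}

```text
time_s: 23.83
tool_pos: [0.4953, -0.1895, 0.2245]
tool_rot: [-180.0, 0.0, 91.7]
force: [0.3, -0.3, -0.6]
grip_width: 0.0502
```

```bash
python3 - <<'E'
from h import *
o=env.get_obs();print(o['tool_pos'],o['force'],o['time_s']);
w=snap('wrist','w11')
for t,z in(('keeper_handle',.097),('keeper_face',.073),('fence_face',.074),('tin_b_center',.08)):
    for r in env.landmark_of('wrist',t)[:2]: print(t,np.round(r['location'],1),round(r['p'],2),np.round(watz(r['location'],o,z),4))
b=snap('side','s11');a=snap('scene','c11')
cv2.imwrite('pics/w11z.png',cv2.resize(w[100:260,180:320],None,fx=3.7,fy=3.7))
cv2.imwrite('pics/s11z.png',cv2.resize(b[110:350,220:460],None,fx=2.5,fy=2.5))
cv2.imwrite('pics/c11z.png',cv2.convertScaleAbs(cv2.resize(a[120:320,160:420],None,fx=3,fy=3),alpha=1.5))
E
```

```text
[ 0.49529389 -0.18952854  0.2245141 ] [ 0.27346272 -0.34230552 -0.61943352] 23.8333
keeper_handle [232.7 269.4] 0.64 [ 0.5793 -0.2772  0.097 ]
keeper_handle [215.7 190.7] 0.6 [ 0.4921 -0.2896  0.097 ]
keeper_face [232.3 242.4] 0.82 [ 0.5578 -0.2822  0.073 ]
fence_face [242.9 251. ] 0.6 [ 0.5674 -0.2701  0.074 ]
tin_b_center [230.2 269.1] 0.52 [ 0.5886 -0.2853  0.08  ]
```

View pics/s11z.png

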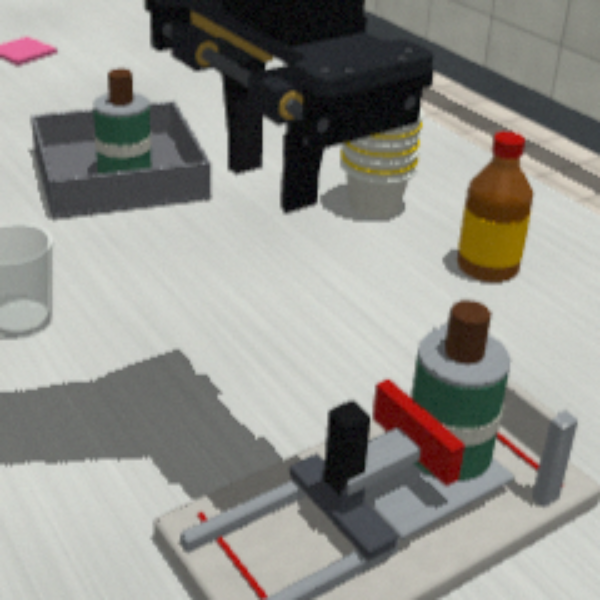

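View pics/c11z.png

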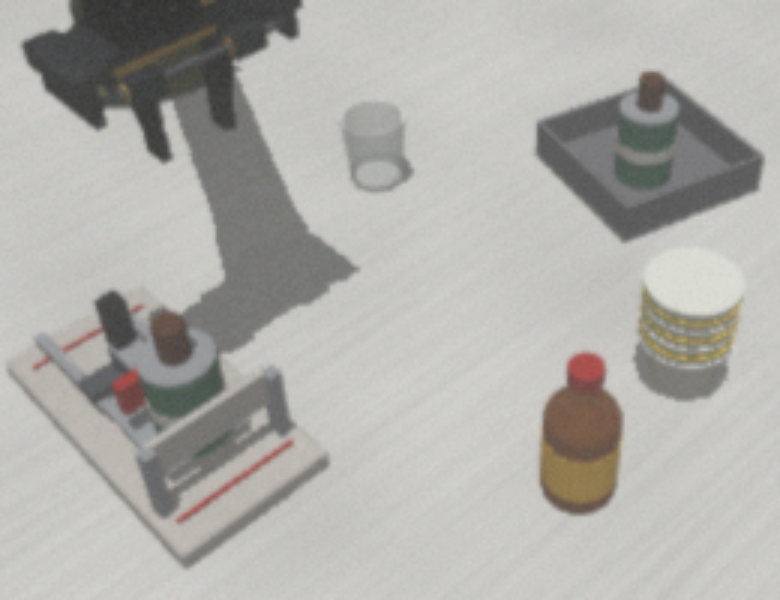

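View pics/w11z.png

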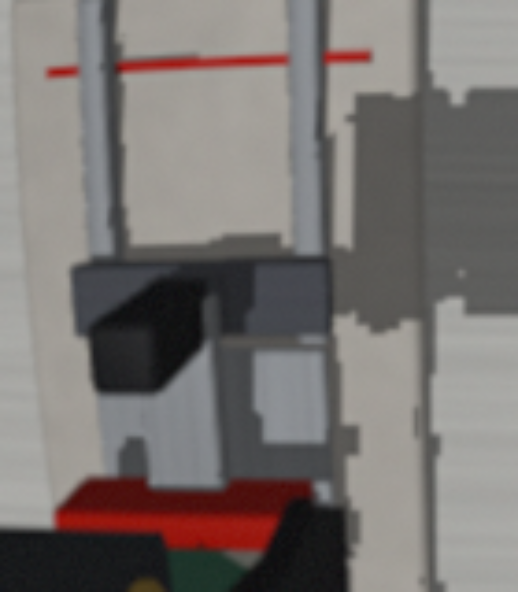

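```bash
python3 -c "
from cell import env
print(env.sign_off())"
```

```text
the job is handed in; nothing more can be done
None
```

I placed both tins and handed the job in at about 24 s of the 72 s allowed. The hand-in gave no verdict.

**Weighing:** Tin A pulled about 2.7 N when lifted, so it is the nearly empty one. It stands upright in the wash tray, a few millimetres from the middle. Tin B pulled about 7 N, so it is the full one. I set it on the pan with the keeper still back and let go.

**Keeper:** I slid it about 43 mm until it stopped against the tin. At the stop the push force rose from about 5 N to 11 N with no further movement.

**Last checks:**
- The final pictures show both tins upright, the tools clear of everything, and the cups, syrup and beaker where they were.
- The measured gap from keeper face to tin centre was about 31 mm, under the 34 mm limit.
- I couldn't see the fence contact directly. I judged it from the hard stop and from fence positions measured earlier.

**Disagreements:**
- In the last wrist picture the finders gave a wrong fence position and an extra wrong handle position, because the view was blocked. I ignored both.
- Early position estimates from the two fixed cameras were 7–8 mm off for tin A. I corrected this from wrist pictures before gripping.

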